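# Pull the pocket telescope from its gift-set case for a customer

### The job

A customer would like to see the pocket telescope. Pull it straight up out of its snug cutout in the gift-set case by its protruding narrow end, and set it down (do not drop it) standing upright in the middle of the small lined viewing tray, then let go. Keep it upright all the way, and leave the other two pieces of the set in their cutouts.

Things in the scene. Friction and masses are not known exactly. Their poses are not given: they have to be found in the camera images.
- telescope_mid (a point): Centre, half-way up, of the telescope: 112 mm tall, upright, 0.1-0.25 kg. From the foot (56 mm below this point) to 2 mm above it, a dark wooden barrel, diameter 34 mm, with a brass collar; from 2 to 46 mm above it a straight brass tube, diameter 24 mm (grip it, best 28 mm above this point); then a dark eyepiece, diameter 19 mm. Only this piece narrows above its barrel and has no lens ring.
- case: Gift-set case fixed to the table: wooden frame, cork insert, 106 x 242 mm, 61 mm high. Origin: centre of its underside; z up, y along its row of three cutouts, 75 mm apart, any piece in any. Pieces stand 8 mm above its underside, 52 mm deep. Sprung felt cheeks in each cutout resist pulling with about 5 to 15 N until the foot is clear, 55 mm up; small twists about the upright axis ease it.
- tray_floor (a point): Centre of the floor of the viewing tray, at the height of the floor (6 mm above the table). A square light wooden tray 130 x 130 mm, fixed to the table, with a blue lining inside (116 x 116 mm) and a rim 10 mm higher than the floor. Its x and y axes run along its sides, z is up.
- kaleidoscope_mid (a point): Centre, half-way up, of the kaleidoscope, a neighbour to be left in its cutout: 92 mm tall, straight barrel 34 mm in diameter all the way up to a domed brass cap 46 mm above this point.
- magnifier_mid (a point): Centre, half-way up, of the magnifier, a neighbour to be left in its cutout: 105 mm tall, a 34 mm barrel with an upright round lens in a brass ring, 42 mm in diameter and 8 mm thick, on top, up to 53 mm above this point (113 mm above the table). A lifted telescope must rise 120 mm or more to pass over it.
Things that resemble listed ones, but are neither listed nor needed, are in the scene too. Leave any turquoise look-alike of the part that bears telescope_mid alone.

How it is judged:
On the way, in this order (a step that is already met when the one before it is completed fails the run):
1. the telescope is held clear above its cutout: at least 55 mm higher than it stood (height (world z) of telescope_mid above 0.119 m and contact force between the fingers and telescope above 0.5 N), for 0.1 s.
2. still held, it has been lowered over the middle of the tray (within 30 mm) to within 15 mm of its floor (z of telescope_mid in the frame of tray_floor below 0.071 m and horizontal distance between telescope_mid and tray_floor below 0.03 m and contact force between the fingers and telescope above 0.5 N), for 0.1 s.
At the end, for the whole second after the job is handed in: The telescope stands upright (within 10 degrees), released and at rest, on the floor of the viewing tray: its axis within 25 mm of the tray's centre and its mid-point 50 to 62 mm above the floor. The kaleidoscope and the magnifier are within 15 mm of where they stood in the case (horizontal distance between telescope_mid and tray_floor below 0.025 m and z of telescope_mid in the frame of tray_floor between 0.05 and 0.062 m and angle between telescope_mid's own z axis and vertical below 0.17 rad and linear speed of telescope below 0.02 m/s and distance of each of kaleidoscope_mid, magnifier_mid from where it was at the start of the episode below 0.015 m); the robot touches nothing.
It fails at once if the telescope is tipped more than 30 degrees from upright (angle between telescope_mid's own z axis and vertical above 0.52 rad).
It fails at once if the kaleidoscope is pulled or pushed more than 20 mm from its place (distance of kaleidoscope_mid from where it was at the start of the episode above 0.02 m).
It fails at once if the magnifier is pulled or pushed more than 20 mm from its place (distance of magnifier_mid from where it was at the start of the episode above 0.02 m).
It also fails if it takes over 38 s, if anything falls off the work surface, if the arm or the gripper's body presses on something with over 40 N, if the wrist force passes 120 N, or if a joint passes its speed limit or range.

### The arm

A 6-joint arm with a two-finger parallel gripper is mounted at the origin on a cart in front of the work surface, level with it; the furniture and walls round the work are solid. World frame = base frame: x ahead of the robot, y to its left, z up, the work surface at z = 0. Lengths are in m, angles in rad, forces in N, time in s.
With the tool pointing down it reaches from about 0.35 to 0.95 m from the base axis. Payload 17.4 kg.
Tool frame: the origin (TCP) lies at the centre of the arm's flange, where the gripper is bolted on; the fingertips stand 186 mm ahead of it and the grasp point (between the pads) lies 167 mm ahead of it (robot.tips_ahead is the distance from the TCP to the fingertips, in m); z points along the fingers, y is the line along which they close (so a half turn about z gives the same grasp; the last joint's range is limited). The gripper opens to 93 mm and grips with 3 to 60 N. Pads are 15 mm wide; open, the fingers measure 128 mm over their backs; the gripper's body (75 mm by 188 mm) begins 65 mm behind the grasp point.
Start: joints at [-1.243, 0.116, 1.442, -0, 1.584, -0.038], TCP at [0.241, -0.63, 0.405] pointing down, gripper open.
Joint ranges: [-2.83, 2.83], [-0.83, 2.19], [0.07, 2.5], [-1.14, 4.28], [0.01, 3], [-2.97, 2.97]. Speed limits (rad/s): [1.89, 1.89, 2.22, 3.14, 3.14, 3.14].

### API

Orientations are given as [roll, pitch, yaw] about the fixed x, y, z axes, in that order (R = Rz(yaw) Ry(pitch) Rx(roll)).
In Python, from plant import robot gives the robot as it stands. The module is installed in compiled form; this text tells all that it offers.
- The arm moves only by the shell command python3 -m inch 'ROWS' [FORCE]. ROWS is JSON, a list of rows, each an object with "slide": the shift along the tool's x, y, z in mm, a list of three; "rot": the turn, a rotation vector about the tool's x, y, z in degrees, a list of three; "gripper": the opening in per cent of the stroke, from 0 (shut) to 100 (fully open). A call has 1 to 20 rows; each row shifts and turns the commanded pose from where the row before left it, along the tool's axes as they then stand; what a row does not reach is not made up. A row lasts 1/10 s, in which the tool goes at most 50 mm and 8.59 degrees, less where a joint would pass 70% of its speed; a pose out of reach is approached as far as the arm can. A call with a gripper value outside its range is refused whole. The fingers move at their own pace and stop on an object; FORCE is the grip in N (left out, the last holds). Time passes only in rows, so rows that do not move let the fingers close. It gives the time, the measured TCP pose, the force, the opening and the grip force at its end, in the units of the state.
- robot.get_state(): the state, without advancing time (a new reading comes with each control period).
- robot.get_image(name): name is "scene" or "side" or "wrist"; returns a dict with "img" (384x512x3 uint8, blue, green, red), "fovy" (degrees; the focal length in pixels is half the picture's height over the tangent of half this angle, whatever the lens; pixels are square), "cx", "cy" (the principal point, pixels), "k1" (the pictures are not rectified: a ray, as slopes to the right and down, at radius r is drawn at 1 + k1 r^2 times it, then the intrinsics apply), "rvec" (rotation vector, rad) and "tvec" (3), from world to camera coordinates, as OpenCV has them; the wrist camera has in their place "tool_from_camera" (4x4, takes a point from camera to tool coordinates, whose origin is the TCP and whose axes are the flange's). Camera axes: x right, y down, z forward; pixel columns grow to the right and rows downward; lengths in m; the calibration is good to about 2 mm. A picture is of the moment at which its call begins: read the wrist's pose just before it. There is no depth.
- robot.finish_job(): hands the job in; it is judged then, once.
The state is a dict: "clock": time; "joint_pos": joint angles; "qvel": joint speeds; "effort": joint torques, N m; "tcp_pos": TCP position; "tool_rot": TCP orientation; "wrist_force": force on the tool from outside, world axes, zero at the start; "torque": the same for the moment, N m; "gripper_width": opening from 0.0 (shut) to 1.0 (fully open); "grasp_force": force on a finger pad.
Only numpy, scipy, OpenCV 4.12 (cv2) and the standard library are available. Lean on these libraries where they do the work, as an engineer would, in place of code of your own. Each camera call takes 0.05 s, during which the arm holds its last target. There are 200 camera calls.

## Working session

There is one attempt and no reset: what is moved stays moved. The work goes in short steps, Python scripts to look and compute and a shell command to move; the robot and the scene stay as the last step left them, time stands still between calls to the robot, and variables do not carry over. Pictures are saved under pics/ and viewed, at most 12 in all, crops included, and the job is handed in when it is done.

```bash
mkdir -p pics; cat > h.py <<'E'
import numpy as np,cv2,json
from plant import robot
def save(n):
    s=robot.get_state(); d=robot.get_image(n); cv2.imwrite(f'pics/{n}_{s["clock"]:.2f}.png',d['img'])
    m={k:(np.array(v).tolist()) for k,v in d.items() if k!='img'}; m['tcp']=list(map(float,s['tcp_pos'])); m['rot']=list(map(float,s['tool_rot']))
    json.dump(m,open(f'pics/{n}_{s["clock"]:.2f}.json','w')); print(f'pics/{n}_{s["clock"]:.2f}'); return d
def ray(f,u,v):
    from scipy.spatial.transform import Rotation as R
    m=json.load(open(f+'.json')); F=192/np.tan(np.radians(m['fovy'])/2)
    K=np.array([[F,0,m['cx']],[0,F,m['cy']],[0,0,1.]])
    p=cv2.undistortPoints(np.array([[[u,v]]],float),K,np.array([m['k1'],0,0,0.]))[0,0]
    dr=np.array([*p,1])
    if 'rvec' in m:
        M=cv2.Rodrigues(np.array(m['rvec']))[0]; return -M.T@np.array(m['tvec']).ravel(),M.T@dr
    T=np.array(m['tool_from_camera']); W=R.from_euler('xyz',m['rot']).as_matrix()
    return W@T[:3,3]+m['tcp'],W@T[:3,:3]@dr
def at(f,u,v,z):
    o,d=ray(f,u,v); return o+d*(z-o[2])/d[2]
def proj(f,P):
    m=json.load(open(f+'.json')); F=192/np.tan(np.radians(m['fovy'])/2)
    K=np.array([[F,0,m['cx']],[0,F,m['cy']],[0,0,1.]])
    return cv2.projectPoints(np.array([P],float),np.array(m['rvec']),np.array(m['tvec']),K,np.array([m['k1'],0,0,0.]))[0][0,0]
E
python3 - <<'E'
from h import *
a=save('scene');b=save('side');s=robot.get_state();print(s)
E
python3 -c "
import cv2,glob
for f in glob.glob('pics/*.png'): cv2.imwrite(f,cv2.imread(f))"; ls pics
```

```text
pics/scene_0.00
pics/side_0.05
{'clock': 0.1, 'joint_pos': array([-1.24280065e+00,  1.16464334e-01,  1.44217793e+00,  8.79046595e-06,
        1.58398725e+00, -3.78172141e-02]), 'qvel': array([-0.00120589,  0.0001332 , -0.00111272,  0.00094793, -0.00055669,
       -0.00132181]), 'effort': array([ 2.39147616e-03, -7.22893667e+01, -6.23864651e+01,  7.81243877e-02,
        2.29133555e-02, -9.71182158e-05]), 'tcp_pos': array([ 0.24144228, -0.6303658 ,  0.40407391]), 'tool_rot': array([-3.14055687e+00, -4.79852714e-05,  3.65812981e-01]), 'wrist_force': array([ 0.6015998 , -0.21986102,  0.0814226 ]), 'torque': array([-0.01411709,  0.03960278, -0.08399935]), 'grasp_force': 0.0, 'gripper_width': 1.000173394040255}
scene_0.00.json
scene_0.00.png
side_0.05.json
side_0.05.png
```

View pics/scene_0.00.png

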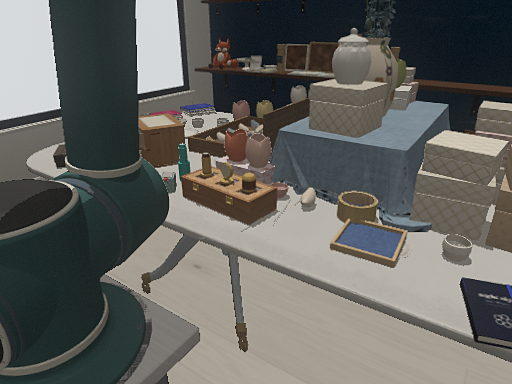

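View pics/side_0.05.png

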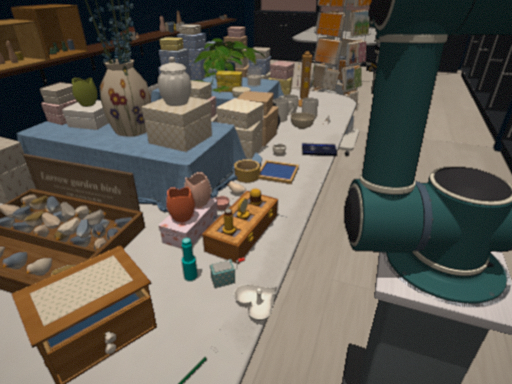

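Scene picture: the case is at (230,193), with pieces at (206,163), (226,175) and (249,183). The turquoise look-alike is at (183,158), and the blue-lined tray at (370,240). In the side picture the case is at (242,224), with pieces at (228,220), (243,210) and (255,196), the look-alike at (189,260) and the tray at (278,171).

Candidates in scene pixels: tall narrowing piece (206,163), middle piece (226,175), domed piece (249,183), turquoise one (183,158, excluded). I'll check these in close crops.

```bash
python3 -c "
import cv2,numpy as np
a=cv2.imread('pics/scene_0.00.png')[140:220,170:290];b=cv2.imread('pics/side_0.05.png')[175:270,180:300]
cv2.imwrite('pics/c1.png',np.vstack([cv2.resize(a,(600,400),interpolation=2)[:300],]))
t=cv2.imread('pics/scene_0.00.png')[210:270,320:420]
u=cv2.imread('pics/side_0.05.png')[150:190,245:311]
b=cv2.resize(b,(480,380),interpolation=2);a=cv2.resize(a,(480,320),interpolation=2)
cv2.imwrite('pics/c1.png',np.hstack([cv2.resize(a,(400,267)),cv2.resize(b,(400,317))[:267]]))
cv2.imwrite('pics/c1.png',np.vstack([np.hstack([cv2.resize(cv2.imread('pics/scene_0.00.png')[140:220,170:290],None,fx=10/3,fy=10/3,interpolation=2)[:266,:400],cv2.resize(cv2.imread('pics/scene_0.00.png')[210:276,320:420],None,fx=4,fy=4,interpolation=2)[:266,:400]]),
np.hstack([cv2.resize(cv2.imread('pics/side_0.05.png')[180:262,200:300],None,fx=4,fy=4,interpolation=2)[:328,:400],cv2.resize(cv2.imread('pics/side_0.05.png')[140:222,250:350],None,fx=4,fy=4,interpolation=2)[:328,:400]])]))
"
```

```text
Traceback (most recent call last):
ValueError: all the input array dimensions except for the concatenation axis must match exactly, but along dimension 0, the array at index 0 has size 266 and the array at index 1 has size 264
```

View pics/c1.png

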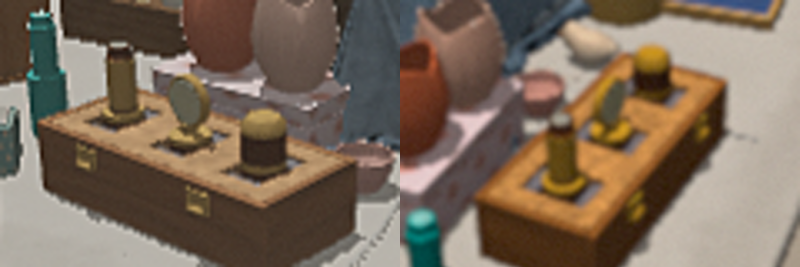

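The crop shows the telescope at scene (206,164): a narrowing tube with a dark eyepiece and no lens ring, at the end of the row. The magnifier is in the middle and the domed kaleidoscope at the other end. The turquoise one is outside the case. Now I'll compute positions.

```bash
python3 - <<'E'
from h import *
np.set_printoptions(precision=4,suppress=True)
S='pics/scene_0.00';D='pics/side_0.05'
def tri(a,b):
    o,d=ray(S,*a);p,e=ray(D,*b);t=np.linalg.lstsq(np.c_[d,-e],p-o,rcond=None)[0];return (o+t[0]*d+p+t[1]*e)/2,np.linalg.norm(o+t[0]*d-p-t[1]*e)
print('tel top',at(S,206.3,153.8,.12),at(D,228.6,210.4,.12),tri((206.3,153.8),(228.6,210.4)))
print('tube base',at(S,206.6,173.6,.066),at(D,229.5,229,.066))
for n,a,b in [('L',(181.4,176.6),(203.4,233.5)),('front',(250.4,201.5),(278,199)),('FL?',(181.4,176.6),(239,246.4)),('BR',(276.5,186.5),(253.5,189.4))]:
    print(n,at(S,*a,.061),at(D,*b,.061))
print('kal',at(S,249.3,173.5,.1),at(D,255.5,189,.1))
for c in [(347,219),(408,231),(331,252),(392,263)]: print('tray',at(S,*c,.016))
for c in [(268,159.5),(298,164.5),(258,175.5),(291,182)]: print('tray side',at(D,*c,.016))
print('vases top', tri((258,135),(198,174)),tri((237,129),(182,189)))
E
python3 -m inch '[{"slide":[0,0,0]}]' | head -5
python3 -c "
import cv2
a=cv2.imread('pics/scene_0.00.png')[130:270,160:420];b=cv2.imread('pics/side_0.05.png')[150:290,160:310]
import numpy as np
cv2.imwrite('pics/c2.png',cv2.resize(b,None,fx=4,fy=4,interpolation=2))
cv2.imwrite('pics/c3.png',cv2.resize(a,None,fx=3,fy=3,interpolation=2))"
```

```text
tel top [0.5209 0.139  0.12  ] [0.5209 0.1449 0.12  ] (array([0.5229, 0.1415, 0.1182]), np.float64(0.0016564680145635332))
tube base [0.5172 0.1391 0.066 ] [0.5185 0.1494 0.066 ]
L [0.4741 0.1896 0.061 ] [0.5756 0.1838 0.061 ]
front [ 0.4521 -0.0464  0.061 ] [ 0.4472 -0.038   0.061 ]
FL? [0.4741 0.1896 0.061 ] [0.472  0.1981 0.061 ]
BR [ 0.5556 -0.0528  0.061 ] [ 0.5335 -0.0637  0.061 ]
kal [ 0.5099 -0.0038  0.1   ] [ 0.506  -0.0071  0.1   ]
tray [ 0.5737 -0.2314  0.016 ]
tray [ 0.5951 -0.362   0.016 ]
tray [ 0.4292 -0.254   0.016 ]
tray [ 0.4579 -0.3646  0.016 ]
tray side [ 0.5867 -0.3629  0.016 ]
tray side [ 0.4679 -0.3625  0.016 ]
tray side [ 0.5788 -0.2289  0.016 ]
tray side [ 0.4571 -0.2254  0.016 ]
vases top (array([0.6478, 0.0611, 0.1535]), np.float64(0.004471752967439008)) (array([0.6539, 0.139 , 0.1533]), np.float64(0.005092560623548588))schema error: expected keys slide, rot, gripper
```

View pics/c2.png

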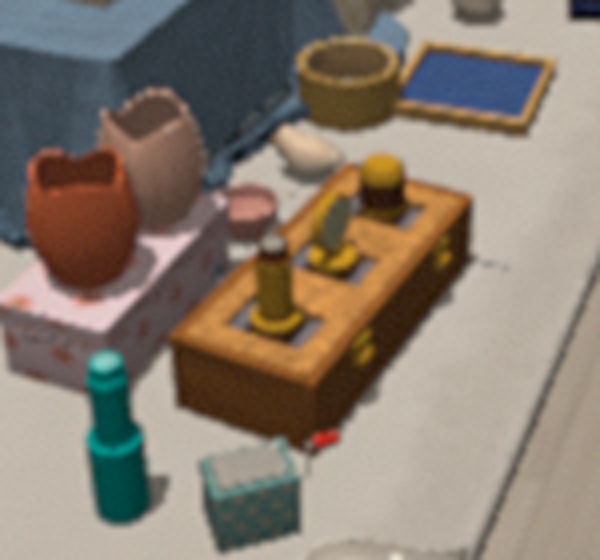

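View pics/c3.png

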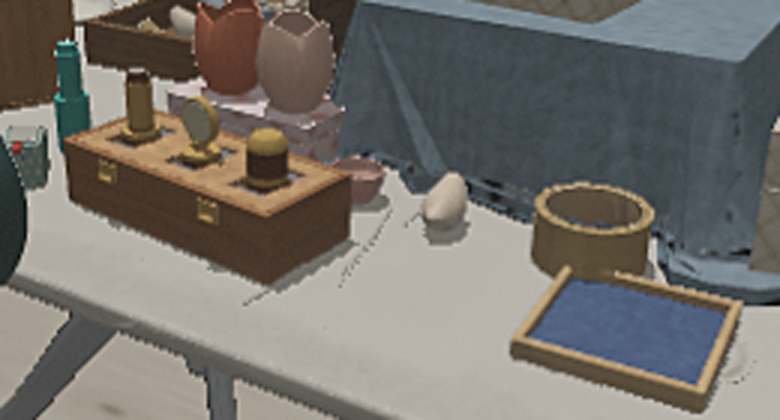

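```bash
python3 -m inch '[{"slide":[16,-9,0],"rot":[0,0,0],"gripper":65},{"slide":[32,-18,0],"rot":[0,0,0],"gripper":65},{"slide":[32,-18,0],"rot":[0,0,0],"gripper":65},{"slide":[32,-18,0],"rot":[0,0,0],"gripper":65},{"slide":[32,-18,0],"rot":[0,0,0],"gripper":65},{"slide":[32,-18,0],"rot":[0,0,0],"gripper":65},{"slide":[32,-18,0],"rot":[0,0,0],"gripper":65},{"slide":[32,-18,0],"rot":[0,0,0],"gripper":65},{"slide":[32,-18,0],"rot":[0,0,0],"gripper":65},{"slide":[32,-18,0],"rot":[0,0,0],"gripper":65},{"slide":[32,-18,0],"rot":[0,0,0],"gripper":65},{"slide":[32,-18,0],"rot":[0,0,0],"gripper":65},{"slide":[16,-9,0],"rot":[0,0,0],"gripper":65},{"slide":[0,0,0],"rot":[0,0,-7],"gripper":65},{"slide":[0,0,0],"rot":[0,0,-7],"gripper":65},{"slide":[0,0,0],"rot":[0,0,0],"gripper":65}]' | tail -12
python3 - <<'E'
from h import *
d=save('wrist'); print(d['tool_from_camera'],robot.get_state()['tool_rot'])
E
cp pics/wrist_*.png pics/w1.png; ls pics
```

```text
clock: 1.7
tcp_pos: [0.5229, -0.2904, 0.4045]
tool_rot: [-3.141, 0.0, 0.613]
wrist_force: [0.2, -0.4, 0.4]
gripper_width: 0.648
grasp_force: 0.0
pics/wrist_1.70
[[-5.07834761e-04 -9.61202597e-01 -2.75842906e-01  7.72932373e-02]
 [ 9.99999752e-01 -6.22921557e-04  3.29604937e-04 -1.65103675e-04]
 [-4.88645614e-04 -2.75842670e-01  9.61202675e-01  1.99937592e-02]
 [ 0.00000000e+00  0.00000000e+00  0.00000000e+00  1.00000000e+00]] [-3.14133166e+00  1.04873555e-05  6.08051406e-01]
c1.png
c2.png
c3.png
scene_0.00.json
scene_0.00.png
side_0.05.json
side_0.05.png
w1.png
wrist_1.70.json
wrist_1.70.png
```

View pics/w1.png

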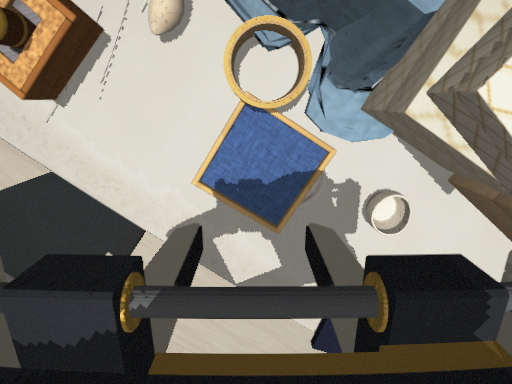

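The wrist picture shows the whole tray: corners at (193,183), (278,230), (336,151) and (247,102), with the basket beyond it.

```bash
python3 - <<'E'
from h import *
np.set_printoptions(precision=4,suppress=True)
W='pics/wrist_1.70'
P=[at(W,*c,.016) for c in [(193,183),(278,230),(336,151),(246,102)]]
print(np.array(P),np.mean(P,0),[np.linalg.norm(P[i]-P[i-1]) for i in range(4)],(P[0]+P[2])/2,(P[1]+P[3])/2)
s=robot.get_state();p=s['tcp_pos'];y=s['tool_rot'][2];d=np.array([.512,.13])-p[:2]
print(p,d[0]*np.cos(y)+d[1]*np.sin(y),d[0]*np.sin(y)-d[1]*np.cos(y))
E
```

```text
[[ 0.4637 -0.24    0.016 ]
 [ 0.4736 -0.3634  0.016 ]
 [ 0.5967 -0.3598  0.016 ]
 [ 0.581  -0.2386  0.016 ]] [ 0.5288 -0.3004  0.016 ] [np.float64(0.1172695826766173), np.float64(0.12380628488857665), np.float64(0.12318152275258484), np.float64(0.122207864731747)] [ 0.5302 -0.2999  0.016 ] [ 0.5273 -0.301   0.016 ]
[ 0.5228 -0.2906  0.4046] 0.23144149997426838 -0.35140063864581644
```

```bash
python3 -m inch '[{"slide":[9,-13.5,0],"rot":[0,0,0],"gripper":65},{"slide":[18,-27,0],"rot":[0,0,0],"gripper":65},{"slide":[18,-27,0],"rot":[0,0,0],"gripper":65},{"slide":[18,-27,0],"rot":[0,0,0],"gripper":65},{"slide":[18,-27,0],"rot":[0,0,0],"gripper":65},{"slide":[18,-27,0],"rot":[0,0,0],"gripper":65},{"slide":[18,-27,0],"rot":[0,0,0],"gripper":65},{"slide":[18,-27,0],"rot":[0,0,0],"gripper":65},{"slide":[18,-27,0],"rot":[0,0,0],"gripper":65},{"slide":[18,-27,0],"rot":[0,0,0],"gripper":65},{"slide":[18,-27,0],"rot":[0,0,0],"gripper":65},{"slide":[18,-27,0],"rot":[0,0,0],"gripper":65},{"slide":[18,-27,0],"rot":[0,0,0],"gripper":65},{"slide":[9,-13.5,0],"rot":[0,0,0],"gripper":65},{"slide":[0,0,0],"rot":[0,0,0],"gripper":65}]' | tail -12
python3 - <<'E'
from h import *
d=save('wrist'); cv2.imwrite('pics/w2.png',cv2.resize(d['img'],None,fx=1.5,fy=1.5,interpolation=2))
E
ls pics|grep wrist
```

```text
clock: 3.25
tcp_pos: [0.5126, 0.1325, 0.4047]
tool_rot: [-3.141, -0.0, 0.61]
wrist_force: [0.8, -0.9, -0.6]
gripper_width: 0.652
grasp_force: 0.0
pics/wrist_3.25
wrist_1.70.json
wrist_1.70.png
wrist_3.25.json
wrist_3.25.png
```

View pics/w2.png

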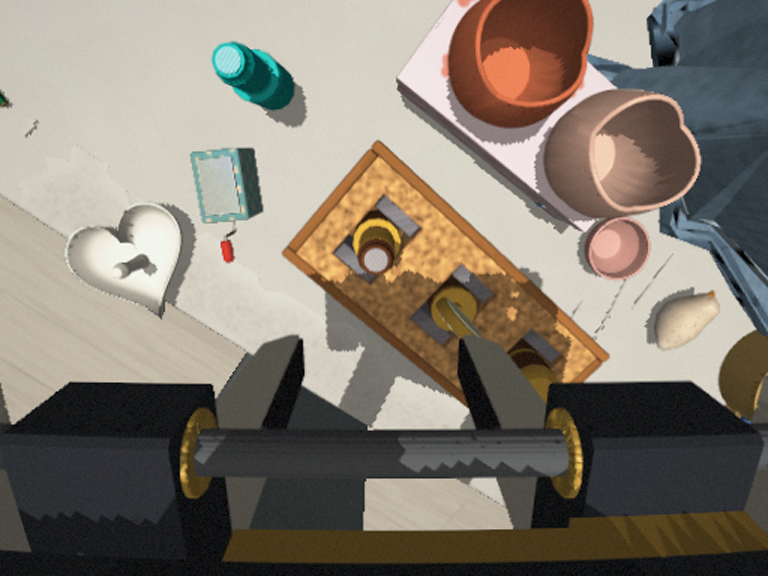

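Close wrist view: the telescope's eyepiece top is at (250,173) in native pixels. The magnifier is at lower right (303,203), and both vases are well up and to the right, clear of the fingers.

```bash
python3 - <<'E'
from h import *
np.set_printoptions(precision=4,suppress=True)
W='pics/wrist_3.25'
f=lambda u,v,z:at(W,u/1.5,v/1.5,z)
t=f(375.5,259,.12);print('top',t,'magn',f(455,310,.066),'corner',f(378,142,.061),f(284,253,.061),f(608,357,.061))
m=(f(284,253,.061)+f(608,357,.061))/2;print('case centre?',m)
print('collar',f(376,238,.066))
s=robot.get_state();p=s['tcp_pos'];y=s['tool_rot'][2];d=t[:2]-p[:2]
print(p,y,d[0]*np.cos(y)+d[1]*np.sin(y),d[0]*np.sin(y)-d[1]*np.cos(y),p[2]-.259)
E
```

```text
top [0.525  0.1449 0.12  ] magn [0.5165 0.0691 0.066 ] corner [0.5809 0.1824 0.061 ] [0.4798 0.1941 0.061 ] [ 0.5532 -0.0543  0.061 ]
case centre? [0.5165 0.0699 0.061 ]
collar [0.5272 0.1466 0.066 ]
[0.5128 0.1314 0.4047] 0.6097394898736488 0.017712081587077388 -0.004066183074640196 0.14565445762710827
```

```bash
python3 -m inch '[{"slide":[9,-2,0],"rot":[0,0,0],"gripper":65},{"slide":[8,-2,5],"rot":[0,0,0],"gripper":65},{"slide":[0,0,25],"rot":[0,0,0],"gripper":65},{"slide":[0,0,30],"rot":[0,0,0],"gripper":65},{"slide":[0,0,25],"rot":[0,0,0],"gripper":65},{"slide":[0,0,20],"rot":[0,0,0],"gripper":65},{"slide":[0,0,20],"rot":[0,0,0],"gripper":65},{"slide":[0,0,14],"rot":[0,0,0],"gripper":65},{"slide":[0,0,6],"rot":[0,0,0],"gripper":65},{"slide":[0,0,0],"rot":[0,0,0],"gripper":65},{"slide":[0,0,0],"rot":[0,0,0],"gripper":65}]' | tail -12
python3 - <<'E'
from h import *
d=save('wrist'); cv2.imwrite('pics/w3.png',d['img'])
E
```

```text
clock: 4.4
tcp_pos: [0.5253, 0.1435, 0.2605]
tool_rot: [3.141, -0.001, 0.61]
wrist_force: [0.4, 0.4, 1.0]
gripper_width: 0.65
grasp_force: 0.0
pics/wrist_4.40
```

View pics/w3.png

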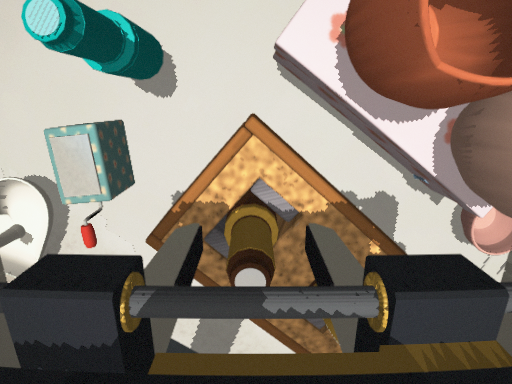

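The telescope's tube (250,240) is centred between the finger pads (200 and 305). Closing.

```bash
python3 -m inch '[{"slide":[0,0,0],"rot":[0,0,0],"gripper":10},{"slide":[0,0,0],"rot":[0,0,0],"gripper":10},{"slide":[0,0,0],"rot":[0,0,0],"gripper":10},{"slide":[0,0,0],"rot":[0,0,0],"gripper":10},{"slide":[0,0,0],"rot":[0,0,0],"gripper":10},{"slide":[0,0,0],"rot":[0,0,0],"gripper":10},{"slide":[0,0,0],"rot":[0,0,0],"gripper":10},{"slide":[0,0,0],"rot":[0,0,0],"gripper":10},{"slide":[0,0,0],"rot":[0,0,0],"gripper":10}]' 45 | tail -6
```

```text
clock: 5.35
tcp_pos: [0.525, 0.1436, 0.2599]
tool_rot: [-3.141, -0.0, 0.61]
wrist_force: [-3.3, 4.2, 3.1]
gripper_width: 0.25
grasp_force: 45.0
```

```bash
python3 -m inch '[{"slide":[0,-0.7,0],"rot":[0,0,3],"gripper":10},{"slide":[0,0,-2],"rot":[0,0,-3],"gripper":10},{"slide":[0,0,-3],"rot":[0,0,-3],"gripper":10},{"slide":[0,0,-4],"rot":[0,0,3],"gripper":10},{"slide":[0,0,-4],"rot":[0,0,3],"gripper":10},{"slide":[0,0,-4],"rot":[0,0,-3],"gripper":10},{"slide":[0,0,-3],"rot":[0,0,-3],"gripper":10},{"slide":[0,0,0],"rot":[0,0,3],"gripper":10}]' | tail -6
```

```text
clock: 6.15
tcp_pos: [0.5246, 0.1438, 0.2792]
tool_rot: [3.141, 0.001, 0.612]
wrist_force: [-0.9, 0.3, -0.9]
gripper_width: 0.255
grasp_force: 45.0
```

```bash
python3 -m inch '[{"slide":[0,0,-4],"rot":[0,0,3],"gripper":10},{"slide":[0,0,-4],"rot":[0,0,-3],"gripper":10},{"slide":[0,0,-4],"rot":[0,0,-3],"gripper":10},{"slide":[0,0,-4],"rot":[0,0,3],"gripper":10},{"slide":[0,0,-4],"rot":[0,0,3],"gripper":10},{"slide":[0,0,-4],"rot":[0,0,-3],"gripper":10},{"slide":[0,0,-4],"rot":[0,0,-3],"gripper":10},{"slide":[0,0,-4],"rot":[0,0,3],"gripper":10},{"slide":[0,0,-4],"rot":[0,0,3],"gripper":10},{"slide":[0,0,-4],"rot":[0,0,-3],"gripper":10},{"slide":[0,0,-4],"rot":[0,0,-3],"gripper":10},{"slide":[0,0,-4],"rot":[0,0,3],"gripper":10},{"slide":[0,0,-5],"rot":[0,0,0],"gripper":10},{"slide":[0,0,-20],"rot":[0,0,0],"gripper":10},{"slide":[0,0,-25],"rot":[0,0,0],"gripper":10},{"slide":[0,0,-20],"rot":[0,0,0],"gripper":10},{"slide":[0,0,-5],"rot":[0,0,0],"gripper":10},{"slide":[0,0,0],"rot":[0,0,0],"gripper":10},{"slide":[0,0,0],"rot":[0,0,0],"gripper":10}]' | tail -6
python3 - <<'E'
from h import *
d=save('side'); e=save('wrist'); f=save('scene')
a=cv2.resize(d['img'][120:280,160:320],(400,400));b=cv2.resize(f['img'][90:230,150:290],(400,400));
cv2.imwrite('pics/l1.png',np.hstack([a,b]))
E
```

```text
clock: 8.05
tcp_pos: [0.5246, 0.144, 0.4015]
tool_rot: [-3.141, 0.001, 0.61]
wrist_force: [0.6, -0.2, -1.5]
gripper_width: 0.251
grasp_force: 45.0
pics/side_8.05
pics/wrist_8.10
pics/scene_8.15
```

View pics/l1.png

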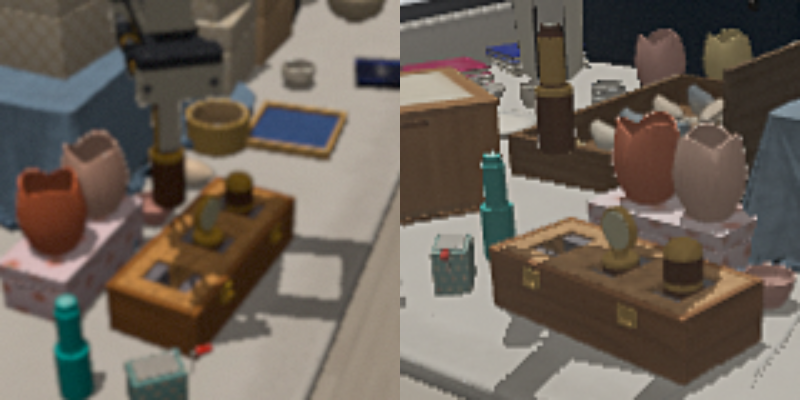

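The telescope is out and held upright, at (168,180) in the left half and (555,90) in the right. The magnifier and kaleidoscope are still in their cutouts. I'll check for slip, then move to the tray.

```bash
python3 - <<'E'
from h import *
S='pics/scene_8.15'
for z in (.1395,.1495,.2515,.2615): print(z,proj(S,(.5246-.017*.9,.144-.003,z)) if z<.2 else proj(S,(.5246,.144,z)))
E
python3 -m inch '[{"slide":[0,0,-10],"rot":[0,0,0],"gripper":10},{"slide":[-9,13,-5],"rot":[0,0,0],"gripper":10},{"slide":[-18,26,0],"rot":[0,0,0],"gripper":10},{"slide":[-18,26,0],"rot":[0,0,0],"gripper":10},{"slide":[-18,26,0],"rot":[0,0,0],"gripper":10},{"slide":[-18,26,0],"rot":[0,0,0],"gripper":10},{"slide":[-18,26,0],"rot":[0,0,0],"gripper":10},{"slide":[-18,26,0],"rot":[0,0,0],"gripper":10},{"slide":[-18,26,0],"rot":[0,0,0],"gripper":10},{"slide":[-18,26,0],"rot":[0,0,0],"gripper":10},{"slide":[-18,26,0],"rot":[0,0,0],"gripper":10},{"slide":[-18,26,0],"rot":[0,0,0],"gripper":10},{"slide":[-18,26,0],"rot":[0,0,0],"gripper":10},{"slide":[-18,26,0],"rot":[0,0,0],"gripper":10},{"slide":[-18,26,0],"rot":[0,0,0],"gripper":10},{"slide":[-9,13,0],"rot":[0,0,0],"gripper":10},{"slide":[0,0,0],"rot":[0,0,0],"gripper":10},{"slide":[0,0,0],"rot":[0,0,0],"gripper":10}]' | tail -6
```

```text
0.1395 [202.24114695 147.6235951 ]
0.1495 [201.98465998 143.84737719]
0.2515 [202.53877458 102.21558739]
0.2615 [202.2807609   98.10722586]
clock: 10.0
tcp_pos: [0.5265, -0.2986, 0.4179]
tool_rot: [-3.141, -0.0, 0.61]
wrist_force: [-0.0, 0.3, -0.8]
gripper_width: 0.248
grasp_force: 45.0
```

No slip (within about 1 mm). The foot should touch at TCP z ≈ 0.258.

```bash
python3 -m inch '[{"slide":[0,0,10],"rot":[0,0,0],"gripper":10},{"slide":[0,0,25],"rot":[0,0,0],"gripper":10},{"slide":[0,0,30],"rot":[0,0,0],"gripper":10},{"slide":[0,0,30],"rot":[0,0,0],"gripper":10},{"slide":[0,0,25],"rot":[0,0,0],"gripper":10},{"slide":[0,0,15],"rot":[0,0,0],"gripper":10},{"slide":[0,0,10],"rot":[0,0,0],"gripper":10},{"slide":[0,0,5],"rot":[0,0,0],"gripper":10},{"slide":[0,0,0],"rot":[0,0,0],"gripper":10},{"slide":[0,0,0],"rot":[0,0,0],"gripper":10},{"slide":[0,0,2],"rot":[0,0,0],"gripper":10},{"slide":[0,0,2],"rot":[0,0,0],"gripper":10},{"slide":[0,0,2],"rot":[0,0,0],"gripper":10},{"slide":[0,0,1],"rot":[0,0,0],"gripper":10},{"slide":[0,0,0],"rot":[0,0,0],"gripper":10}]' | tail -6
python3 - <<'E'
from h import *
d=save('wrist'); e=save('side')
cv2.imwrite('pics/p1.png',np.hstack([cv2.resize(d['img'],None,fx=.75,fy=.75,interpolation=3),cv2.resize(e['img'][110:206,220:348],(384,288),interpolation=2)]))
E
```

```text
clock: 11.5
tcp_pos: [0.5267, -0.2987, 0.2606]
tool_rot: [-3.141, 0.0, 0.61]
wrist_force: [-0.4, -0.1, -0.7]
gripper_width: 0.248
grasp_force: 45.0
pics/wrist_11.50
pics/side_11.55
```

View pics/p1.png

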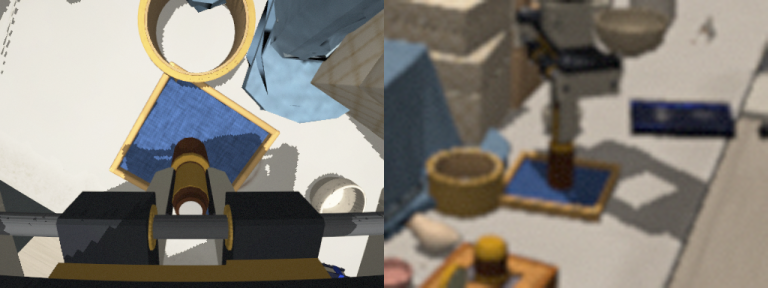

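The telescope is upright just above the tray floor, at (190,170) on the left and (560,165) on the right. I'll check centring from the tray's left and right corners at native (149,221) and (371,175).

```bash
python3 - <<'E'
from h import *
a=at('pics/wrist_11.50',147,219,.016);b=at('pics/wrist_11.50',372,176,.016);print(a,b,(a+b)/2)
E
python3 -m inch '[{"slide":[0,0,1],"rot":[0,0,0],"gripper":10},{"slide":[0,0,1],"rot":[0,0,0],"gripper":10},{"slide":[0,0,0],"rot":[0,0,0],"gripper":10}]' | tail -6
```

```text
[ 0.46973112 -0.23612065  0.016     ] [ 0.59728269 -0.35819537  0.016     ] [ 0.53350691 -0.29715801  0.016     ]
clock: 11.9
tcp_pos: [0.5267, -0.2986, 0.2586]
tool_rot: [-3.141, 0.0, 0.61]
wrist_force: [-0.5, 0.4, -1.7]
gripper_width: 0.25
grasp_force: 45.0
```

Centred to within a few mm. Continuing down to contact.

```bash
python3 -m inch '[{"slide":[0,0,0.5],"rot":[0,0,0],"gripper":10},{"slide":[0,0,0.5],"rot":[0,0,0],"gripper":10},{"slide":[0,0,0],"rot":[0,0,0],"gripper":10}]' | tail -6
```

```text
clock: 12.2
tcp_pos: [0.5267, -0.2987, 0.2578]
tool_rot: [3.141, -0.0, 0.61]
wrist_force: [0.1, 0.9, -0.6]
gripper_width: 0.253
grasp_force: 45.0
```

```bash
python3 -m inch '[{"slide":[0,0,0.5],"rot":[0,0,0],"gripper":10},{"slide":[0,0,0.5],"rot":[0,0,0],"gripper":10},{"slide":[0,0,0],"rot":[0,0,0],"gripper":10}]' | tail -4
```

```text
tool_rot: [3.141, -0.0, 0.61]
wrist_force: [-3.3, 3.1, 8.5]
gripper_width: 0.252
grasp_force: 45.0
```

Contact (8.5 N upward). Releasing and backing off straight up.

```bash
python3 -m inch '[{"slide":[0,0,-0.3],"rot":[0,0,0],"gripper":26},{"slide":[0,0,0],"rot":[0,0,0],"gripper":29},{"slide":[0,0,0],"rot":[0,0,0],"gripper":34},{"slide":[0,0,0],"rot":[0,0,0],"gripper":45},{"slide":[0,0,0],"rot":[0,0,0],"gripper":60},{"slide":[0,0,0],"rot":[0,0,0],"gripper":60},{"slide":[0,0,0],"rot":[0,0,0],"gripper":60},{"slide":[0,0,-5],"rot":[0,0,0],"gripper":60},{"slide":[0,0,-15],"rot":[0,0,0],"gripper":60},{"slide":[0,0,-25],"rot":[0,0,0],"gripper":60},{"slide":[0,0,-25],"rot":[0,0,0],"gripper":60},{"slide":[0,0,-25],"rot":[0,0,0],"gripper":60},{"slide":[0,0,-15],"rot":[0,0,0],"gripper":60},{"slide":[0,0,-5],"rot":[0,0,0],"gripper":60},{"slide":[0,0,0],"rot":[0,0,0],"gripper":60},{"slide":[0,0,0],"rot":[0,0,0],"gripper":60}]' | tail -6
python3 - <<'E'
from h import *
d=save('wrist'); e=save('side')
cv2.imwrite('pics/p2.png',np.hstack([cv2.resize(d['img'],None,fx=.75,fy=.75,interpolation=3),cv2.resize(e['img'][140:236,190:318],(384,288),interpolation=2)]))
E
```

```text
clock: 14.1
tcp_pos: [0.5266, -0.2986, 0.3709]
tool_rot: [-3.14, 0.001, 0.61]
wrist_force: [0.7, -0.0, 0.2]
gripper_width: 0.599
grasp_force: 0.0
pics/wrist_14.10
pics/side_14.15
```

View pics/p2.png

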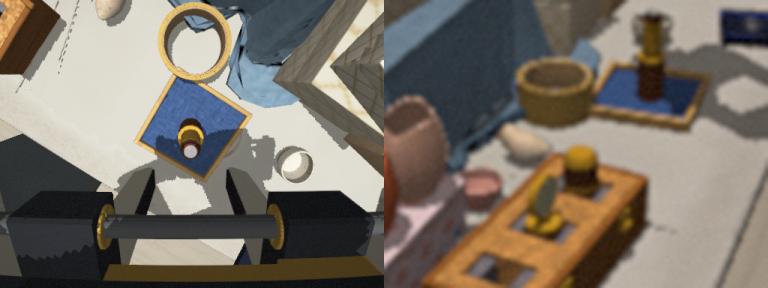

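The telescope stands upright and free in the middle of the tray, at (190,140) on the left and (651,70) on the right. The gripper is clear above it, and the magnifier (545,200) and kaleidoscope (580,170) are still in the case.

```bash
python3 -c "
from plant import robot
print(robot.finish_job())"
```

```text
the job is handed in; nothing more can be done
None
```

I set the telescope down upright in the middle of the viewing tray and let go, with the magnifier and kaleidoscope still in their cutouts, and handed the job in at about 14 s; the hand-in returned no verdict.

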